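Shim the loose block of a dry bath and hold it against its contact wall

TASK

One of the three aluminium blocks in the dry bath on the bench is too short for its bay and makes poor contact. Take the white spacer from its holder, slide it down into the only gap in the dry bath that is wide enough for it, at the end of the short block, and push with it so that the block presses in its sprung copper plate and sits flush against the contact wall. Finish while still gripping the spacer and holding the block pressed flush with it; leave the other two blocks and the other things on the bench where they are.

Things in the scene. Friction and masses are not known exactly. Their poses are not given: they have to be found in the camera images.
- dry_bath: All sizes in mm. White dry bath, fixed to the bench, placed and turned differently each time. 138 long (own x) x 194 wide (own y), flat rim 85 above the bench; a 45 long, 50 high control panel is added on its -x side. Origin on the bench under the centre of the 138 x 194 body. Three open-topped bays lie side by side in y, each with one block.
- bay_middle (a point): Centre of the middle bay's floor, 35 above the bench. The three bays' centres are at y = -58, 0 and +58 in the dry bath's frame. Each bay is 110 long in x (x = -55 to +55), 50 wide, 50 deep; end walls 14 thick, partitions 8.
- contact_wall (a point): Point on the contact wall (the end wall at x = -55 of every bay), in the middle bay, 66 above the bench. In each bay a copper plate here, 34 wide x 28 high, stands 5 proud of the wall (to x = -50). A block pushes it in to -x: 2.5 N to start, 7 N when level with the wall. When let go it springs back and pushes the block away.
- short_block: Aluminium block 80 long (own x), 46 wide, 46 high, 0.4 kg, loose in any one of the bays, top 4 below the rim. Origin: bottom middle of its end at the contact wall; axes as the dry bath's. Starts 1 to 5 off the copper plate; gap of 20 to 24 between its other end and the +x end wall. Flush: origin at x = -55 in the dry bath's frame. Pushing it home takes about 8 to 14 N.
- medium_block: Aluminium block like the short one but 94 long, about 0.47 kg, in another bay; its gap (6 to 10) is too narrow for the spacer. Origin and axes as for the short block. Leave it.
- long_block: Aluminium block 99 long with fewer, larger wells, about 0.5 kg, in another bay; its gap (1 to 5) is too narrow. Origin and axes as for the short block. Leave it.
- spacer: White plastic spacer, 12 thick (own x), 105 tall (z), 60 g: blade 40 wide (own y) up to z = 62, then a grip tab 26 wide, 12 thick to z = 105. Origin: centre of its bottom; same front and back. Stands upright in the holder. Grip the tab from above across its thickness (closing along own x), at about z = 85, to keep the fingertips above the rim once the blade stands in the bay.
- holder: Grey holder fixed to the bench, 80 x 66 base, 38 high, with an upright slot 15 x 44 open at the top in which the spacer stands on a floor 8 above the bench. Origin on the bench under its centre; the spacer's axes start along the holder's.
- blue_rack: blue tube rack 90 x 130 x 45, loose bystander on the bench; origin under its centre
- orange_rack: orange tube rack with small tubes, 75 x 150 x 55, loose bystander; origin under its centre
- reagent_bottle: small white bottle, diameter 34, height 70, loose bystander; origin under its centre
- wash_bottle: larger white bottle, diameter 60, height 110, loose bystander; origin under its centre
- tip_box: pipette tip box, green with clear lid, 80 x 110 x 65, loose bystander; origin under its centre
- pipette: pipette lying flat, about 220 long and 20 high along its own y, loose bystander
- marker: blue marker pen lying flat, 130 long along its own x and 10 high, loose bystander

How it is judged:
By the outcome, as a careful person would: the job done as asked, in the order asked, and still so for the second after the job is handed in, while the arm keeps its last pose, push and grip.
It also fails if it takes over 38 s, if anything falls off the work surface, if the arm or the gripper's body presses on something with over 40 N, if the wrist force passes 120 N, or if a joint passes its speed limit or range.

ROBOT

A 7-joint arm with a two-finger parallel gripper is mounted at the origin on the work surface. World frame = base frame: x ahead of the robot, y to its left, z up, the work surface at z = 0. Lengths are in m, angles in rad, forces in N, time in s.
With the tool pointing down it reaches from about 0.35 to 0.9 m from the base axis. Payload 7.2 kg.
Tool frame: the origin (TCP) lies on the centre line of the jaws, within the pads' length; the fingertips stand 14 mm ahead of it and the grasp point (between the pads) lies 5 mm behind it; z points along the fingers, y is the line along which they close (so a half turn about z gives the same grasp; the last joint's range is limited). The gripper opens to 85 mm and grips with 20 to 120 N. Pads are 22 mm wide; open, the fingers measure 114 mm over their backs; the gripper's body (76 mm by 85 mm) begins 54 mm behind the grasp point. The pads swing forward as they close: fully open they stand 13 mm farther back than shut.
Start: joints at [-1.306, 0.411, -0.013, 1.596, 0.006, 1.134, -0.082], TCP at [0.204, 0.591, 0.245] pointing down, gripper open.
Joint ranges: [-2.95, 2.95], [-0.29, 1.99], [-1.47, 1.44], [0.14, 2.54], [-1.03, 4.17], [0.13, 1.85], [-2.86, 2.86]. Speed limits (rad/s): [2.39, 2.39, 3.01, 3.01, 3.14, 3.14, 3.14].

INTERFACE

Orientations are given as a 3x3 rotation matrix whose columns are the frame's x, y, z axes.
In Python, from station import bot gives the robot as it stands.
- The arm moves only by the tool servo_tool, never from a script. Its argument "steps" is a list of rows, each an object of numbers: "x", "y", "z": the shift along the tool's x, y, z in m; "twist": the turn about the tool's z in rad; "gripper": the closure, from 0 (fully open) to 1 (shut). A call has 1 to 20 rows; each row is the pose to reach, as a shift and turn from the pose commanded when the call began, along the tool's axes at that moment; what a row does not reach only later rows make up. A row lasts 1/8 s, in which the tool goes at most 62.5 mm and 10.7 degrees, less where a joint would pass 70% of its speed; a pose out of reach is approached as far as the arm can. A call with a gripper value outside its range is refused whole. The fingers move at their own pace and stop on an object; "squeeze" is the grip in N (left out, the last holds). Time passes only in rows, so rows that repeat a pose let the fingers close. It gives the time, the measured TCP pose, the force, the opening and the grip force at its end, in the units of the state.
- bot.state(): the state, without advancing time (a new reading comes with each control period).
- bot.camera(name): name is "scene" or "top" or "wrist"; returns (picture, depth): 420x560x3 uint8, red, green, blue; 420x560 float32, m along the optical axis (not along the pixel's ray), 0 where there is no reading.
- bot.calibration(name): a dict with "camera_matrix" (3x3 intrinsics, pixels), "extrinsics" (4x4, takes a point from world to camera coordinates); the wrist camera has in their place "T_tool_cam" (4x4, takes a point from camera to tool coordinates, whose origin is the TCP and whose axes are the flange's). Camera axes: x right, y up, looking along -z (the intrinsics and any distortion apply to the point x, -y, -z); pixel columns grow to the right and rows downward; lengths in m; the calibration is good to about 2 mm. A picture is of the moment at which its call begins: read the wrist's pose just before it. calibration takes no time and is no camera call.
- bot.sign_off(): hands the job in; it is judged then, once.
The state is a dict: "time": time; "joints": joint angles; "dq": joint speeds; "joint_torque": joint torques, N m; "tool_pos": TCP position; "orientation": TCP orientation; "wrist_force": force on the tool from outside, world axes, zero at the start; "torque": the same for the moment, N m; "grip_width": opening from 0.0 (shut) to 1.0 (fully open); "grip_force": force on a finger pad.
Only numpy, scipy, OpenCV 4.12 (cv2) and the standard library are available. Lean on these libraries where they do the work, as an engineer would, in place of code of your own. Each camera call takes 0.05 s, during which the arm holds its last target. There are 200 camera calls.

## Working session

There is one attempt and no reset: what is moved stays moved. The work goes in short steps, Python scripts to look and compute and a tool call to move; the robot and the scene stay as the last step left them, time stands still between calls to the robot, and variables do not carry over. Pictures are saved under pics/ and viewed, at most 10 in all, crops included, and the job is handed in when it is done.

Besides the shell and the picture viewer there is one more tool, called after "Call:" in YAML: its name, and indented under it one key for each argument. servo_tool: Moves the arm, as the interface text tells. Its arguments: {"type":"object","properties":{"steps":{"type":"array"},"squeeze":{"type":"number"}},"required":["steps"]}

```bash
ls; mkdir -p pics; cat > h.py <<'E'
import numpy as np, cv2
from station import bot
def cal(name, st=None):
    c=bot.calibration(name); K=np.array(c["camera_matrix"])
    if name=="wrist":
        T=np.eye(4); T[:3,:3]=st["orientation"]; T[:3,3]=st["tool_pos"]
        E=np.linalg.inv(T@np.array(c["T_tool_cam"]))
    else: E=np.array(c["extrinsics"])
    return K,E,c
def pts(K,E,uv,d):  # depth -> world
    uv=np.atleast_2d(uv).astype(float); d=np.atleast_1d(d)
    p=np.c_[(uv[:,0]-K[0,2])/K[0,0]*d, -(uv[:,1]-K[1,2])/K[1,1]*d, -d, np.ones(len(d))]
    return (np.linalg.inv(E)@p.T).T[:,:3]
def ray(K,E,uv,z):
    W=np.linalg.inv(E); o=W[:3,3]; p=pts(K,E,uv,np.ones(len(np.atleast_2d(uv))))
    r=p-o; return o+r*((z-o[2])/r[:,2])[:,None]
def snap(name,tag):
    st=bot.state(); im,d=bot.camera(name); K,E,c=cal(name,st)
    cv2.imwrite(f"pics/{tag}.png",im[:,:,::-1]); np.savez(f"pics/{tag}.npz",im=im,d=d,K=K,E=E)
    return im,d,K,E
def load(tag):
    f=np.load(f"pics/{tag}.npz"); return f["im"],f["d"],f["K"],f["E"]
E
python3 - <<'E'
from h import *
s=bot.state(); print({k:np.round(v,3) for k,v in s.items()})
for n in("top","scene"): snap(n,n+"0")
a=cv2.imread("pics/top0.png");
c=bot.calibration("top"); print(c)
print({k:v for k,v in bot.calibration("wrist").items()})
E
```

```text
pics
{'time': np.float64(0.0), 'joints': array([-1.306,  0.412, -0.013,  1.597,  0.006,  1.134, -0.082]), 'dq': array([ 0.001, -0.   , -0.002, -0.   ,  0.003,  0.   , -0.   ]), 'joint_torque': array([-0.0000e+00, -6.0062e+01,  6.8100e-01, -2.9942e+01,  1.4000e-02,
        1.0000e-02, -0.0000e+00]), 'tool_pos': array([0.204, 0.59 , 0.244]), 'orientation': array([[-0.945,  0.327, -0.   ],
       [ 0.327,  0.945, -0.002],
       [-0.   , -0.002, -1.   ]]), 'wrist_force': array([-1.143, -0.1  , -0.089]), 'torque': array([ 0.033,  0.012, -0.05 ]), 'grip_force': np.float64(0.0), 'grip_width': np.float64(0.999)}
{'camera_matrix': array([[449.92596609,   0.        , 283.93578001],
       [  0.        , 449.92596609, 211.73346221],
       [  0.        ,   0.        ,   1.        ]]), 'extrinsics': array([[-0.01172089, -0.99975   ,  0.01904117,  0.01481895],
       [ 0.99866776, -0.01074695,  0.05046988, -0.55745846],
       [-0.05025262,  0.01960736,  0.99854405, -1.13499828],
       [ 0.        ,  0.        ,  0.        ,  1.        ]])}
{'camera_matrix': array([[366.73244408,   0.        , 281.50392657],
       [  0.        , 366.73244408, 206.22812829],
       [  0.        ,   0.        ,   1.        ]]), 'T_tool_cam': array([[-2.91531135e-04,  9.57115190e-01,  2.89707487e-01,
         7.32502306e-02],
       [ 9.99999895e-01,  1.76194667e-04,  4.24195154e-04,
         6.21310198e-04],
       [ 3.54958711e-04,  2.89707580e-01, -9.57115140e-01,
        -1.28890975e-01],
       [ 0.00000000e+00,  0.00000000e+00,  0.00000000e+00,
         1.00000000e+00]])}
```

View pics/top0.png

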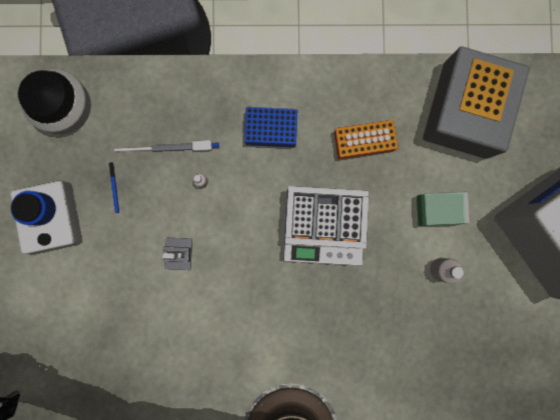

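View pics/scene0.png

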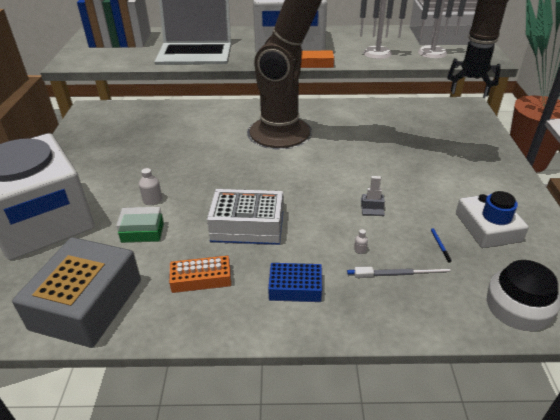

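The top view shows the dry bath at (326,225), with its panel toward the robot. The middle block leaves the visible gap, at about (327,200). The holder with the spacer is at (177,254).

```bash
python3 - <<'E'
from h import *
im,d,K,E=load("top0")
a=cv2.resize(im[175:275,275:380],None,fx=4,fy=4,interpolation=cv2.INTER_CUBIC); b=cv2.resize(im[225:285,150:205],None,fx=6,fy=6,interpolation=cv2.INTER_CUBIC)
c=np.zeros((400,760,3),np.uint8); c[:400,:420]=a; c[:360,430:760]=b
cv2.imwrite("pics/crop.png",c[:,:,::-1])
v,u=np.mgrid[225:285,150:205]; P=pts(K,E,np.c_[u.ravel(),v.ravel()],d[225:285,150:205].ravel())
m=P[:,2]>.02; 
for lo,hi in((.02,.045),(.09,.12)):
  m=(P[:,2]>lo)&(P[:,2]<hi); q=P[m]; print(m.sum(), np.median(q[:,2]),cv2.minAreaRect(q[:,:2].astype(np.float32)))
v,u=np.mgrid[175:275,275:380]; P=pts(K,E,np.c_[u.ravel(),v.ravel()],d[175:275,275:380].ravel())
m=(P[:,2]>.03); print(cv2.minAreaRect(P[m][:,:2].astype(np.float32)),cv2.boxPoints(cv2.minAreaRect(P[m][:,:2].astype(np.float32))))
m=(P[:,2]>.065); print(cv2.minAreaRect(P[m][:,:2].astype(np.float32)),np.percentile(P[m][:,2],[10,50,90]))
E
```

```text
265 0.03837274532385382 ((0.4547939896583557, 0.2803020775318146), (0.06441546231508255, 0.03512490168213844), 86.30879211425781)
73 0.11286811094629523 ((0.4542955160140991, 0.2802213132381439), (0.02719477191567421, 0.0117169339209795), 88.7241439819336)
((0.5202347636222839, -0.07932359725236893), (0.21746060252189636, 0.18184180557727814), 86.03852844238281) [[ 0.4220194  -0.18151277]
 [ 0.60342675 -0.19407544]
 [ 0.61845016  0.02286558]
 [ 0.43704277  0.03542824]]
((0.5421864986419678, -0.0804736390709877), (0.21673768758773804, 0.1378934234380722), 86.04753875732422) [0.07942217 0.08324247 0.08720149]
```

View pics/crop.png

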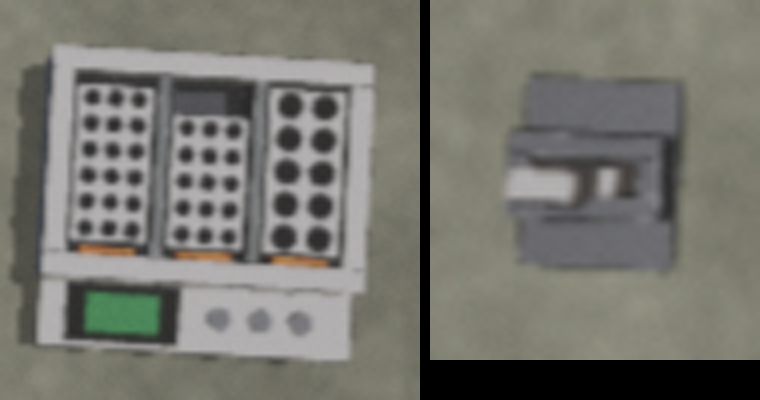

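The crop shows the short block in the middle bay, with its gap at the +x end at crop (210,100). The spacer tab is at crop (540,183) in the holder. I'll look at both with the wrist camera, starting above the spacer.

Call:
servo_tool:
  steps:
    - {"x":-0.04,"y":-0.025,"z":0,"twist":0.15}
    - {"x":-0.085,"y":-0.053,"z":0,"twist":0.33}
    - {"x":-0.13,"y":-0.081,"z":0,"twist":0.5}
    - {"x":-0.175,"y":-0.109,"z":0,"twist":0.67}
    - {"x":-0.22,"y":-0.137,"z":0,"twist":0.84}
    - {"x":-0.265,"y":-0.165,"z":0,"twist":1.01}
    - {"x":-0.31,"y":-0.193,"z":0,"twist":1.18}
    - {"x":-0.338,"y":-0.211,"z":0,"twist":1.29}
    - {"x":-0.338,"y":-0.211,"z":0,"twist":1.29}
    - {"x":-0.338,"y":-0.211,"z":0,"twist":1.29}

```text
invalid input at $.steps[0]: expected keys x, y, z, twist, gripper
```

```bash
python3 - <<'E'
from h import *
s=bot.state(); print(s["tool_pos"],s["orientation"],s["joints"],s["time"])
im,d,K,E=snap("wrist","w1")
for z in (.113,): print(ray(K,E,[[281,206]],z))
v,u=np.mgrid[0:420,0:560]; P=pts(K,E,np.c_[u.ravel(),v.ravel()],d.ravel())
for lo,hi in((.03,.044),(.055,.08),(.09,.125)):
  m=(P[:,2]>lo)&(P[:,2]<hi)&(np.hypot(P[:,0]-.455,P[:,1]-.28)<.07); q=P[m]; print(m.sum(), np.median(q[:,2]),cv2.minAreaRect(q[:,:2].astype(np.float32)))
E
```

```text
[0.20405783 0.59030029 0.2445466 ] [[-9.45146578e-01  3.26646314e-01 -3.62126606e-04]
 [ 3.26646496e-01  9.45145565e-01 -1.38822439e-03]
 [-1.11196023e-04 -1.43036291e-03 -9.99998971e-01]] [-1.30622692  0.41180457 -0.01272266  1.59696048  0.00561559  1.13429803
 -0.08222451] 0.1
[[0.20916134 0.58847729 0.113     ]]
0 nan ((0.0, 0.0), (0.0, 0.0), 0.0)
0 nan ((0.0, 0.0), (0.0, 0.0), 0.0)
0 nan ((0.0, 0.0), (0.0, 0.0), 0.0)
  return _methods._mean(a, axis=axis, dtype=dtype,
  ret = ret.dtype.type(ret / rcount)
```

View pics/w1.png

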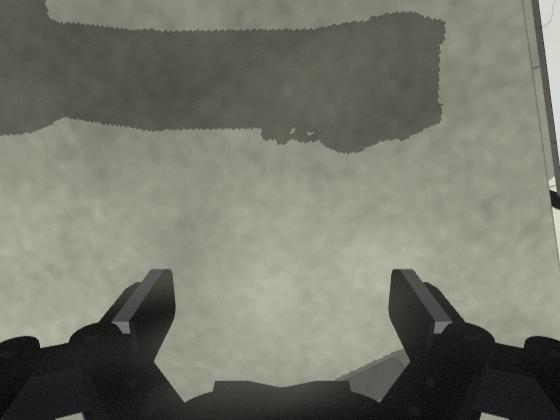

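The call was refused because rows need the gripper key, so the arm hasn't moved. The picture shows only bare bench and the fingers, at (165,300) and (400,300).

Call:
servo_tool:
  steps:
    - {"x":-0.04,"y":-0.025,"z":0,"twist":0.15,"gripper":0}
    - {"x":-0.085,"y":-0.053,"z":0,"twist":0.33,"gripper":0}
    - {"x":-0.13,"y":-0.081,"z":0,"twist":0.5,"gripper":0}
    - {"x":-0.175,"y":-0.109,"z":0,"twist":0.67,"gripper":0}
    - {"x":-0.22,"y":-0.137,"z":0,"twist":0.84,"gripper":0}
    - {"x":-0.265,"y":-0.165,"z":0,"twist":1.01,"gripper":0}
    - {"x":-0.31,"y":-0.193,"z":0,"twist":1.18,"gripper":0}
    - {"x":-0.338,"y":-0.211,"z":0,"twist":1.29,"gripper":0}
    - {"x":-0.338,"y":-0.211,"z":0,"twist":1.29,"gripper":0}
    - {"x":-0.338,"y":-0.211,"z":0,"twist":1.29,"gripper":0}

```text
time: 1.4
tool_pos: [0.4539, 0.2821, 0.245]
orientation: [[0.049, 0.999, -0.001], [0.999, -0.049, 0.0], [0.0, -0.001, -1.0]]
wrist_force: [0.1, 0.0, 0.5]
grip_width: 1.0
grip_force: 0.0
```

```bash
python3 - <<'E'
from h import *
s=bot.state(); print(s["tool_pos"],s["orientation"],s["joints"],s["time"])
im,d,K,E=snap("wrist","w1")
v,u=np.mgrid[0:420,0:560]; P=pts(K,E,np.c_[u.ravel(),v.ravel()],d.ravel())
for lo,hi in((.03,.044),(.055,.08),(.09,.125)):
  m=(P[:,2]>lo)&(P[:,2]<hi)&(np.hypot(P[:,0]-.455,P[:,1]-.28)<.07); q=P[m]; print(m.sum(), np.median(q[:,2]),cv2.minAreaRect(q[:,:2].astype(np.float32)) if m.any() else 0)
E
```

```text
[0.45394409 0.28208979 0.245033  ] [[ 4.94342036e-02  9.98777033e-01 -8.35463471e-04]
 [ 9.98777327e-01 -4.94339060e-02  3.73163929e-04]
 [ 3.31407339e-04 -8.52889034e-04 -9.99999581e-01]] [-0.95277685  0.26143231  0.37469865  1.83637728 -0.1092821   1.0642169
 -0.58592728] 1.4
1666 0.03835801879983464 ((0.4553137719631195, 0.2803577184677124), (0.06398535519838333, 0.034545090049505234), 86.39855194091797)
191 0.0702928233934732 ((0.4560631811618805, 0.29658710956573486), (0.007629545405507088, 0.011337058618664742), 85.3328628540039)
633 0.11322903159591635 ((0.4553552269935608, 0.28075748682022095), (0.026126550510525703, 0.01176918763667345), 87.6160888671875)
```

View pics/w1.png

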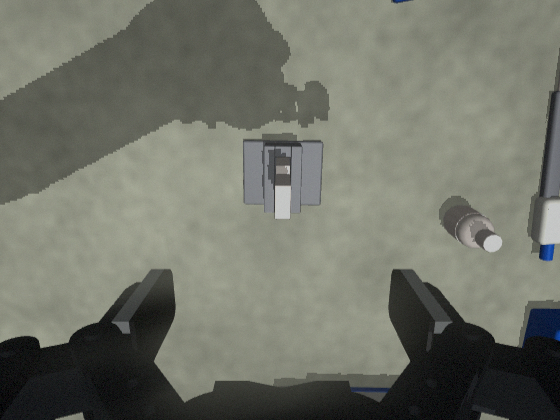

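The wrist view shows the spacer tab at (283,200) in the holder slot. Its position is about (0.4554, 0.2806), yaw about -3°, with the top at 0.113. That agrees with the top view and the sizes given. Next I descend and grip.

Call:
servo_tool:
  steps:
    - {"x":-0.0015,"y":0.0015,"z":0.03,"twist":0.01,"gripper":0}
    - {"x":-0.0015,"y":0.0015,"z":0.07,"twist":0.01,"gripper":0}
    - {"x":-0.0015,"y":0.0015,"z":0.11,"twist":0.01,"gripper":0}
    - {"x":-0.0015,"y":0.0015,"z":0.14,"twist":0.01,"gripper":0}
    - {"x":-0.0015,"y":0.0015,"z":0.157,"twist":0.01,"gripper":0}
    - {"x":-0.0015,"y":0.0015,"z":0.157,"twist":0.01,"gripper":0.3}
    - {"x":-0.0015,"y":0.0015,"z":0.157,"twist":0.01,"gripper":0.7}
    - {"x":-0.0015,"y":0.0015,"z":0.157,"twist":0.01,"gripper":1}
    - {"x":-0.0015,"y":0.0015,"z":0.157,"twist":0.01,"gripper":1}
    - {"x":-0.0015,"y":0.0015,"z":0.157,"twist":0.01,"gripper":1}
    - {"x":-0.0015,"y":0.0015,"z":0.157,"twist":0.01,"gripper":1}
    - {"x":-0.0015,"y":0.0015,"z":0.157,"twist":0.01,"gripper":1}
  squeeze: 70

```text
time: 2.95
tool_pos: [0.4562, 0.2796, 0.0891]
orientation: [[0.062, 0.998, 0.0], [0.998, -0.062, 0.001], [0.001, 0.0, -1.0]]
wrist_force: [-2.4, -0.7, 5.5]
grip_width: 0.133
grip_force: 68.1
```

Call:
servo_tool:
  steps:
    - {"x":0,"y":0,"z":-0.03,"twist":0,"gripper":1}
    - {"x":0,"y":0,"z":-0.075,"twist":0,"gripper":1}
    - {"x":0,"y":0,"z":-0.12,"twist":0,"gripper":1}
    - {"x":-0.02,"y":0.007,"z":-0.155,"twist":0,"gripper":1}
    - {"x":-0.07,"y":0.024,"z":-0.17,"twist":0,"gripper":1}
    - {"x":-0.12,"y":0.042,"z":-0.171,"twist":0,"gripper":1}
    - {"x":-0.17,"y":0.059,"z":-0.171,"twist":0,"gripper":1}
    - {"x":-0.22,"y":0.076,"z":-0.171,"twist":0,"gripper":1}
    - {"x":-0.27,"y":0.093,"z":-0.171,"twist":0,"gripper":1}
    - {"x":-0.32,"y":0.111,"z":-0.171,"twist":0,"gripper":1}
    - {"x":-0.37,"y":0.128,"z":-0.171,"twist":0,"gripper":1}
    - {"x":-0.402,"y":0.139,"z":-0.171,"twist":0,"gripper":1}
    - {"x":-0.402,"y":0.139,"z":-0.171,"twist":0,"gripper":1}
    - {"x":-0.402,"y":0.139,"z":-0.171,"twist":0,"gripper":1}
    - {"x":-0.402,"y":0.139,"z":-0.171,"twist":0,"gripper":1}

```text
time: 4.82
tool_pos: [0.5699, -0.129, 0.2592]
orientation: [[0.06, 0.998, -0.0], [0.998, -0.06, 0.001], [0.001, -0.0, -1.0]]
wrist_force: [-0.6, 0.7, -1.6]
grip_width: 0.133
grip_force: 68.2
```

```bash
python3 - <<'E'
from h import *
s=bot.state(); print(s["tool_pos"],s["orientation"],s["joints"],s["wrist_force"],s["grip_width"],s["time"])
im,d,K,E=snap("wrist","w2")
cv2.imwrite("pics/w2b.png",cv2.resize(im,(784,588))[:,:,::-1])
E
```

```text
[ 0.56994415 -0.12899863  0.25922845] [[ 5.99807906e-02  9.98199523e-01 -1.30385116e-04]
 [ 9.98199199e-01 -5.99806635e-02  8.23722562e-04]
 [ 8.14418883e-04 -1.79557849e-04 -9.99999652e-01]] [-0.3065507   0.36258104  0.59237151  1.71094303 -0.22101347  1.13557504
  0.28959043] [-0.64009544  0.69578445 -1.61737395] 0.13347045173629957 4.825
```

View pics/w2b.png

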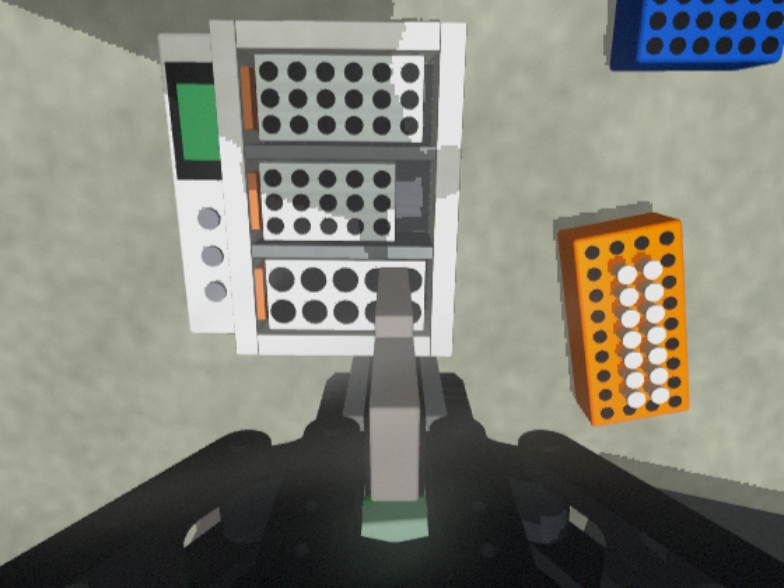

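The wrist view (scaled 1.4×) shows the middle block's right end at about x=395. The gap runs from 395 to 433, between rows 160 and 246, with the end wall's inner edge at about 433. The held spacer's bottom is at (395,268).

```bash
python3 - <<'E'
from h import *
im,d,K,E=load("w2")
v,u=np.mgrid[0:420,0:560]; P=pts(K,E,np.c_[u.ravel(),v.ravel()],d.ravel()).reshape(420,560,3); Z=P[...,2]
np.set_printoptions(precision=4,suppress=True)
for r in (125,135,145,155,165): print(r,[f"{x}:{Z[r,x]*1e3:.0f}" for x in range(268,334,2)])
# rim outer +x edge & inner edge per row (ray onto z=.085), block end
R=[];I=[];B=[]
for r in range(30,235):
  o=[x for x in range(300,345) if .082<Z[r,x]<.089]
  if o: R.append((max(o)+.5,r))
for r in range(122,170):
  o=[x for x in range(295,345) if .082<Z[r,x]<.089]; 
  if o: I.append((min(o)-.5,r))
  o=[x for x in range(230,300) if .076<Z[r,x]<.0845]
  if o: B.append((max(o)+.5,r))
for n,L,z in(("rim outer",R,.085),("rim inner",I,.085),("block end",B,.081)):
  L=np.array(L,float); W=ray(K,E,L,z); k=np.polyfit(W[:,1],W[:,0],1)
  res=W[:,0]-np.polyval(k,W[:,1]); g=abs(res)<2*np.median(abs(res))+1e-4; k=np.polyfit(W[g,1],W[g,0],1)
  print(n,len(L),g.sum(),"yaw",np.degrees(np.arctan(-k[0])),"x at y=-.08",np.polyval(k,-.08),res.std())
# partitions/side walls in y : along column u=275 & 290..
for c in (190,230,275,295): print(c,[f"{y}:{Z[y,c]*1e3:.0f}" for y in list(range(100,124,2))+list(range(164,186,2))])
print(ray(K,E,[[378/1.4,268/1.4],[412/1.4,268/1.4]],.179))
print("rim z",np.median(Z[(Z>.08)&(Z<.09)]), "rim corners",ray(K,E,np.array([[210,20],[466,24],[452,356],[237,354]])/1.4,.085))
E
```

```text
125 ['268:82', '270:82', '272:81', '274:82', '276:83', '278:82', '280:81', '282:81', '284:37', '286:36', '288:35', '290:37', '292:36', '294:36', '296:35', '298:36', '300:36', '302:35', '304:37', '306:36', '308:52', '310:75', '312:86', '314:86', '316:86', '318:85', '320:84', '322:84', '324:85', '326:85', '328:85', '330:1', '332:0']
135 ['268:81', '270:81', '272:82', '274:81', '276:82', '278:81', '280:82', '282:81', '284:36', '286:36', '288:36', '290:35', '292:36', '294:36', '296:35', '298:35', '300:36', '302:35', '304:37', '306:36', '308:56', '310:79', '312:85', '314:84', '316:86', '318:85', '320:84', '322:87', '324:85', '326:85', '328:1', '330:-0', '332:1']
145 ['268:82', '270:82', '272:82', '274:82', '276:82', '278:82', '280:81', '282:80', '284:35', '286:36', '288:35', '290:35', '292:35', '294:38', '296:36', '298:35', '300:36', '302:37', '304:36', '306:36', '308:59', '310:83', '312:86', '314:86', '316:87', '318:87', '320:86', '322:85', '324:86', '326:87', '328:-0', '330:1', '332:1']
155 ['268:82', '270:81', '272:82', '274:81', '276:82', '278:80', '280:81', '282:36', '284:36', '286:3
[... 1286 characters left out ...]
180:84', '182:85', '184:84']
275 ['100:82', '102:36', '104:85', '106:86', '108:86', '110:84', '112:85', '114:85', '116:70', '118:80', '120:82', '122:81', '164:82', '166:83', '168:81', '170:82', '172:80', '174:78', '176:86', '178:85', '180:84', '182:85', '184:86']
295 ['100:81', '102:35', '104:75', '106:86', '108:86', '110:86', '112:84', '114:85', '116:35', '118:35', '120:37', '122:36', '164:37', '166:39', '168:49', '170:60', '172:68', '174:77', '176:86', '178:86', '180:86', '182:86', '184:86']
[[ 0.565  -0.1087  0.179 ]
 [ 0.5792 -0.1095  0.179 ]]
rim z 0.08259178294559053 rim corners [[ 0.4808  0.0087  0.085 ]
 [ 0.6168 -0.0014  0.085 ]
 [ 0.604  -0.1936  0.085 ]
 [ 0.4665 -0.1838  0.085 ]]
```

Call:
servo_tool:
  steps:
    - {"x":0.017,"y":0.0065,"z":0,"twist":0.01,"gripper":1}
    - {"x":0.034,"y":0.013,"z":0.01,"twist":0.01,"gripper":1}
    - {"x":0.034,"y":0.013,"z":0.04,"twist":0.01,"gripper":1}
    - {"x":0.034,"y":0.013,"z":0.07,"twist":0.01,"gripper":1}
    - {"x":0.034,"y":0.013,"z":0.08,"twist":0.01,"gripper":1}
    - {"x":0.034,"y":0.013,"z":0.08,"twist":0.01,"gripper":1}
    - {"x":0.034,"y":0.013,"z":0.08,"twist":0.01,"gripper":1}
  squeeze: 110

```text
time: 5.75
tool_pos: [0.5857, -0.0975, 0.1803]
orientation: [[0.072, 0.997, 0.002], [0.997, -0.072, -0.0], [0.0, 0.002, -1.0]]
wrist_force: [-0.1, 0.5, 0.5]
grip_width: 0.127
grip_force: 107.1
```

```bash
python3 - <<'E'
from h import *
s=bot.state(); print(s["tool_pos"],s["orientation"][:,1],s["wrist_force"])
im,d,K,E=snap("wrist","w3")
cv2.imwrite("pics/w3b.png",cv2.resize(im,(784,588))[:,:,::-1])
E
```

```text
[ 0.58573828 -0.09747313  0.18031645] [ 0.99741274 -0.07186925  0.00162399] [-0.09927698  0.49030688  0.47835897]
```

View pics/w3b.png

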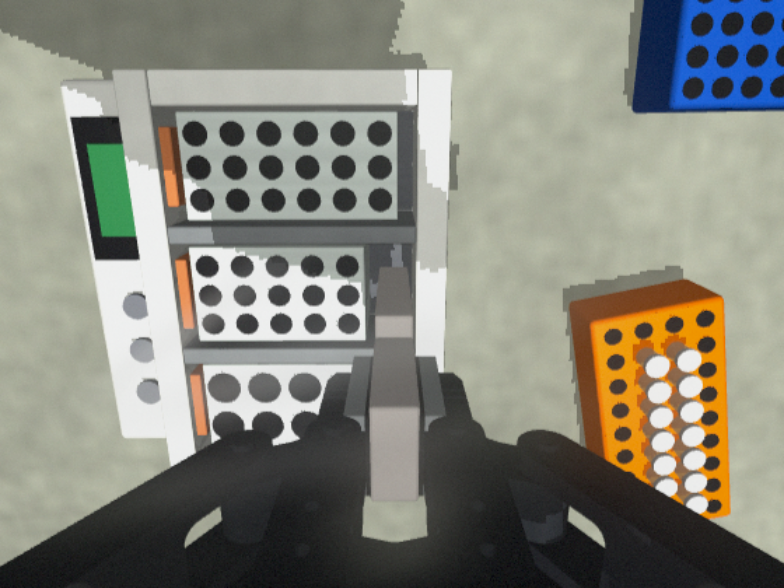

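The spacer's lower end, at (378–410, 268), hangs between the block end at x=368 and the wall at x=415. It is clear on all sides, so I lower it.

Call:
servo_tool:
  steps:
    - {"x":0,"y":0,"z":0.012,"twist":0,"gripper":1}
    - {"x":0,"y":0,"z":0.026,"twist":0,"gripper":1}
    - {"x":0,"y":0,"z":0.04,"twist":0,"gripper":1}
    - {"x":0,"y":0,"z":0.052,"twist":0,"gripper":1}
    - {"x":0,"y":0,"z":0.061,"twist":0,"gripper":1}
    - {"x":0,"y":0,"z":0.061,"twist":0,"gripper":1}
    - {"x":0,"y":0,"z":0.061,"twist":0,"gripper":1}

```text
time: 6.68
tool_pos: [0.5853, -0.0975, 0.1186]
orientation: [[0.072, 0.997, 0.0], [0.997, -0.072, -0.0], [-0.0, 0.0, -1.0]]
wrist_force: [-1.0, -0.6, -0.1]
grip_width: 0.127
grip_force: 107.5
```

Call:
servo_tool:
  steps:
    - {"x":0,"y":-0.001,"z":0,"twist":0,"gripper":1}
    - {"x":0,"y":-0.002,"z":0,"twist":0,"gripper":1}
    - {"x":0,"y":-0.003,"z":0,"twist":0,"gripper":1}
    - {"x":0,"y":-0.004,"z":0,"twist":0,"gripper":1}
    - {"x":0,"y":-0.005,"z":0,"twist":0,"gripper":1}
    - {"x":0,"y":-0.006,"z":0,"twist":0,"gripper":1}
    - {"x":0,"y":-0.007,"z":0,"twist":0,"gripper":1}
    - {"x":0,"y":-0.008,"z":0,"twist":0,"gripper":1}
    - {"x":0,"y":-0.009,"z":0,"twist":0,"gripper":1}
    - {"x":0,"y":-0.01,"z":0,"twist":0,"gripper":1}
    - {"x":0,"y":-0.011,"z":0,"twist":0,"gripper":1}
    - {"x":0,"y":-0.011,"z":0,"twist":0,"gripper":1}

```text
time: 8.18
tool_pos: [0.5747, -0.0966, 0.1185]
orientation: [[0.072, 0.997, 0.001], [0.997, -0.072, -0.0], [-0.0, 0.001, -1.0]]
wrist_force: [4.6, -0.4, -2.0]
grip_width: 0.12
grip_force: 107.3
```

Call:
servo_tool:
  steps:
    - {"x":0,"y":-0.0005,"z":0,"twist":0,"gripper":1}
    - {"x":0,"y":-0.001,"z":0,"twist":0,"gripper":1}
    - {"x":0,"y":-0.0015,"z":0,"twist":0,"gripper":1}
    - {"x":0,"y":-0.002,"z":0,"twist":0,"gripper":1}
    - {"x":0,"y":-0.0025,"z":0,"twist":0,"gripper":1}
    - {"x":0,"y":-0.003,"z":0,"twist":0,"gripper":1}
    - {"x":0,"y":-0.003,"z":0,"twist":0,"gripper":1}

```text
time: 9.05
tool_pos: [0.5722, -0.0964, 0.1186]
orientation: [[0.072, 0.997, 0.002], [0.997, -0.072, -0.0], [-0.0, 0.002, -1.0]]
wrist_force: [6.5, -0.2, -2.7]
grip_width: 0.127
grip_force: 107.2
```

Call:
servo_tool:
  steps:
    - {"x":0,"y":-0.0005,"z":0,"twist":0,"gripper":1}
    - {"x":0,"y":-0.001,"z":0,"twist":0,"gripper":1}
    - {"x":0,"y":-0.0015,"z":0,"twist":0,"gripper":1}
    - {"x":0,"y":-0.002,"z":0,"twist":0,"gripper":1}
    - {"x":0,"y":-0.002,"z":0,"twist":0,"gripper":1}
    - {"x":0,"y":-0.002,"z":0,"twist":0,"gripper":1}

```text
time: 9.8
tool_pos: [0.5713, -0.0964, 0.119]
orientation: [[0.072, 0.997, 0.005], [0.997, -0.072, -0.001], [-0.0, 0.005, -1.0]]
wrist_force: [9.2, -1.2, -4.4]
grip_width: 0.127
grip_force: 107.2
```

Call:
servo_tool:
  steps:
    - {"x":0,"y":-0.0005,"z":0,"twist":0,"gripper":1}
    - {"x":0,"y":-0.001,"z":0,"twist":0,"gripper":1}
    - {"x":0,"y":-0.0015,"z":0,"twist":0,"gripper":1}
    - {"x":0,"y":-0.002,"z":0,"twist":0,"gripper":1}
    - {"x":0,"y":-0.002,"z":0,"twist":0,"gripper":1}
    - {"x":0,"y":-0.002,"z":0,"twist":0,"gripper":1}

```text
time: 10.55
tool_pos: [0.571, -0.0963, 0.1195]
orientation: [[0.071, 0.997, 0.008], [0.997, -0.071, -0.001], [-0.001, 0.008, -1.0]]
wrist_force: [13.1, -1.3, -4.1]
grip_width: 0.121
grip_force: 107.2
```

```bash
python3 - <<'E'
from h import *
s=bot.state(); print(s["tool_pos"],s["orientation"],s["wrist_force"],s["torque"])
im,d,K,E=snap("wrist","w4")
cv2.imwrite("pics/w4b.png",cv2.resize(im,(784,588))[:,:,::-1])
E
```

```text
[ 0.57097713 -0.09627971  0.11951006] [[ 7.14006433e-02  9.97414546e-01  8.13461043e-03]
 [ 9.97447431e-01 -7.13920771e-02 -1.33898415e-03]
 [-7.54775529e-04  8.20945061e-03 -9.99966017e-01]] [13.12584649 -1.32686773 -4.0866851 ] [-0.24938779 -3.47768545  0.04556823]
```

View pics/w4b.png

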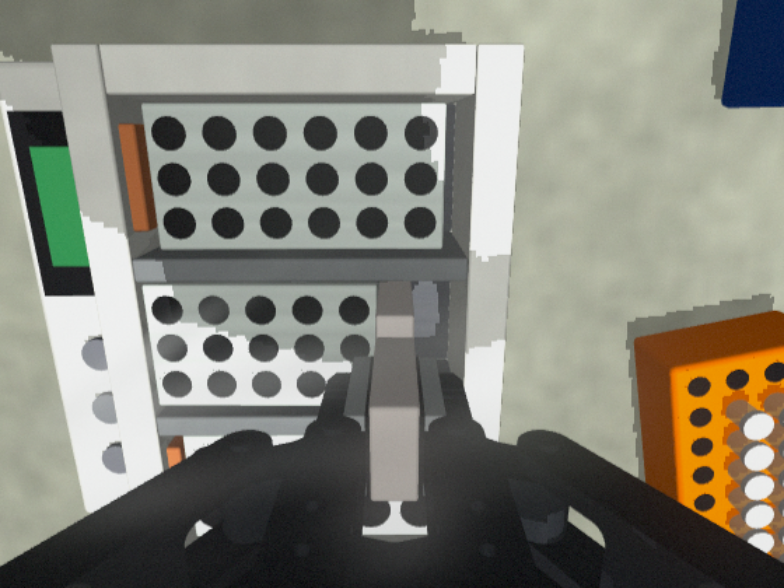

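The copper plate in the middle bay is no longer visible, and the block's left end, from (143,285) to (160,405), is close to the wall. I'll measure how flush it is.

```bash
cat > m.py <<'E'
from h import *
import sys
im,d,K,E=load(sys.argv[1])
v,u=np.mgrid[0:420,0:560]; P=pts(K,E,np.c_[u.ravel(),v.ravel()],d.ravel()).reshape(420,560,3)
a=np.radians(-4.0); c=np.array([.542,-.0925])
B=(P[...,:2]-c)@np.array([[np.cos(a),-np.sin(a)],[np.sin(a),np.cos(a)]]); Z=P[...,2]
def X(uu,r,z): return ((ray(K,E,[[uu,r]],z)[:,:2]-c)@np.array([[np.cos(a),-np.sin(a)],[np.sin(a),np.cos(a)]]))[0]
for r in range(206,290,6):
  # wall inner edge: last column of rim before gap/block ; block first column; via brightness and depth
  cols=range(60,340); z=Z[r,60:340]; 
  print(r, [f"{cc}:{Z[r,cc]*1e3:.0f}/{int(im[r,cc].mean())}" for cc in range(92,122,2)], np.round(X(110,r,.083)*1e3,1))
for r in (206,215,225,232,240):
  b=[q for q in range(200,300) if .077<Z[r,q]<.0835 and B[r,q,0]<.035]; w=[q for q in range(300,380) if .083<Z[r,q]<.09]
  if b and w: print(r,max(b),min(w),np.round(X(max(b)+.5,r,.081)*1e3,1),np.round(X(min(w)-.5,r,.085)*1e3,1))
E
python3 m.py w4
```

```text
206 ['92:85/238', '94:85/237', '96:85/184', '98:83/100', '100:82/94', '102:81/235', '104:80/238', '106:81/237', '108:81/238', '110:81/239', '112:82/239', '114:82/238', '116:82/238', '118:81/238', '120:82/238'] [-50.4  22.8]
212 ['92:85/239', '94:85/238', '96:86/230', '98:84/95', '100:83/97', '102:80/146', '104:79/237', '106:81/238', '108:81/239', '110:82/238', '112:82/151', '114:82/31', '116:81/39', '118:82/38', '120:81/26'] [-50.8  19.8]
218 ['92:85/238', '94:86/239', '96:86/238', '98:83/170', '100:82/96', '102:81/98', '104:82/238', '106:80/238', '108:82/177', '110:81/41', '112:82/44', '114:82/42', '116:82/39', '118:81/43', '120:83/43'] [-51.2  16.8]
224 ['92:85/238', '94:86/238', '96:85/239', '98:85/229', '100:86/95', '102:82/99', '104:80/171', '106:82/237', '108:81/236', '110:82/43', '112:82/45', '114:81/45', '116:81/51', '118:82/51', '120:81/56'] [-51.6  13.8]
230 ['92:85/239', '94:86/238', '96:85/238', '98:85/236', '100:84/157', '102:82/93', '104:81/101', '106:82/239', '108:81/238', '110:81/238', '112:82/236', '114:81/179', '116:82/80', '118:82/72', '120:82/78'] [-52.   10.8]
23
[... 1497 characters left out ...]
33', '114:81/234', '116:81/105', '118:82/85', '120:81/82'] [-55.  -11.4]
278 ['92:85/235', '94:85/236', '96:85/235', '98:85/235', '100:85/235', '102:86/236', '104:85/236', '106:85/231', '108:85/124', '110:83/118', '112:81/177', '114:82/234', '116:81/234', '118:82/95', '120:81/92'] [-55.5 -14.7]
284 ['92:85/235', '94:84/235', '96:86/235', '98:86/235', '100:86/234', '102:85/236', '104:85/234', '106:86/235', '108:85/188', '110:82/127', '112:80/126', '114:81/235', '116:82/234', '118:81/234', '120:80/233'] [-55.9 -18. ]
206 269 333 [24.3 21.8] [53.8 22.8]
215 269 333 [24.3 17.3] [53.9 18.4]
225 267 332 [23.2 12.2] [53.6 13.5]
232 267 332 [23.2  8.6] [53.8  9.9]
240 267 332 [23.1  4.4] [53.9  5.8]
```

The block abuts the wall along its full width: the depth runs from the wall face to the block top with no floor between. The far gap is about 30 mm, as it should be when flush. I'll add some holding margin and re-check.

Call:
servo_tool:
  steps:
    - {"x":0,"y":-0.001,"z":0,"twist":0,"gripper":1}
    - {"x":0,"y":-0.002,"z":0,"twist":0,"gripper":1}
    - {"x":0,"y":-0.003,"z":0,"twist":0,"gripper":1}
    - {"x":0,"y":-0.003,"z":0,"twist":0,"gripper":1}
    - {"x":0,"y":-0.003,"z":0,"twist":0,"gripper":1}
    - {"x":0,"y":-0.003,"z":0,"twist":0,"gripper":1}
    - {"x":0,"y":-0.003,"z":0,"twist":0,"gripper":1}

```text
time: 11.48
tool_pos: [0.5705, -0.0963, 0.1204]
orientation: [[0.071, 0.997, 0.013], [0.997, -0.071, -0.002], [-0.001, 0.014, -1.0]]
wrist_force: [18.8, -1.0, -7.2]
grip_width: 0.126
grip_force: 107.6
```

```bash
python3 -c "
from h import *
snap('wrist','w5'); s=bot.state(); print(s['tool_pos'],s['wrist_force'],s['torque'],s['grip_width'])"; python3 m.py w5 | awk 'NR%4==1||NR>14'
```

```text
[ 0.57050385 -0.09628599  0.12037048] [18.94900362 -1.55012476 -7.1033501 ] [-0.32799021 -5.05743098  0.03115575] 0.12422425425510941
206 ['92:85/239', '94:86/239', '96:85/232', '98:85/96', '100:82/98', '102:81/141', '104:82/239', '106:81/237', '108:81/238', '110:81/238', '112:82/238', '114:81/240', '116:81/238', '118:81/237', '120:82/170'] [-50.9  22.6]
230 ['92:85/237', '94:85/238', '96:84/239', '98:85/239', '100:86/229', '102:83/91', '104:82/99', '106:81/213', '108:83/238', '110:80/237', '112:81/238', '114:81/237', '116:83/162', '118:82/82', '120:82/75'] [-52.5  10.6]
254 ['92:85/236', '94:86/234', '96:85/234', '98:86/235', '100:85/233', '102:85/232', '104:84/218', '106:83/140', '108:82/139', '110:81/227', '112:82/230', '114:81/230', '116:82/138', '118:82/101', '120:84/97'] [-54.2  -1.9]
278 ['92:86/235', '94:86/235', '96:86/235', '98:85/235', '100:86/236', '102:85/236', '104:85/235', '106:85/235', '108:85/193', '110:82/115', '112:81/124', '114:82/233', '116:81/233', '118:81/184', '120:83/95'] [-56. -15.]
206 270 333 [24.5 21.5] [53.6 22.5]
215 269 333 [24.  16.9] [53.8 18.1]
225 267 333 [22.9 11.8] [54. 13.]
232 268 332 [23.4  8.2] [53.6  9.5]
240 268 332 [23.3  4. ] [53.8  5.4]
```

Contact is unchanged, but compliance has let the tool creep up about 1.8 mm, and it pulls the block's end upward (wrist z -7 N). I'll check the block for tilt and lower the tool to relieve the pull.

Call:
servo_tool:
  steps:
    - {"x":0,"y":0,"z":0.001,"twist":0,"gripper":1}
    - {"x":0,"y":0.0005,"z":0.002,"twist":0,"gripper":1}
    - {"x":0,"y":0.001,"z":0.0025,"twist":0,"gripper":1}
    - {"x":0,"y":0.001,"z":0.0025,"twist":0,"gripper":1}
    - {"x":0,"y":0.001,"z":0.0025,"twist":0,"gripper":1}
    - {"x":0,"y":0.001,"z":0.0025,"twist":0,"gripper":1}

```text
time: 12.28
tool_pos: [0.5709, -0.0963, 0.1185]
orientation: [[0.071, 0.997, 0.012], [0.997, -0.071, -0.001], [-0.001, 0.012, -1.0]]
wrist_force: [15.0, -0.5, 2.8]
grip_width: 0.124
grip_force: 109.3
```

```bash
python3 -c "
from h import *
snap('wrist','w6'); s=bot.state(); print(s['tool_pos'],s['wrist_force'],s['torque'],s['grip_width'],s['grip_force'])"; cat > t.py <<'E'
from h import *
for t in ('w3','w4','w5','w6'):
  im,d,K,E=load(t)
  v,u=np.mgrid[0:420,0:560]; P=pts(K,E,np.c_[u.ravel(),v.ravel()],d.ravel())
  a=np.radians(-4.0); c=np.array([.542,-.0925]); B=(P[:,:2]-c)@np.array([[np.cos(a),-np.sin(a)],[np.sin(a),np.cos(a)]]); Z=P[:,2]
  f=lambda x0,x1,y0,y1,z0=.07,z1=.095:(lambda m:(round(Z[m].mean()*1e3,2),m.sum()))((B[:,0]>x0)&(B[:,0]<x1)&(B[:,1]>y0)&(B[:,1]<y1)&(Z>z0)&(Z<z1))
  print(t,"blk",[f(x,x+.012,.005,.021) for x in(-.052,-.03,-.01,.008)],"partition",[f(x,x+.02,.027,.031,.082) for x in(-.05,-.02,.03)],"medblk",[f(x,x+.012,.04,.075) for x in(-.045,.02)])
E
python3 t.py; python3 m.py w6 | awk 'NR%4==1||NR>14'
```

```text
[ 0.57086313 -0.09627304  0.11850669] [14.28688336 -0.16615878  2.44197882] [-0.11053167 -3.62524845  0.04146054] 0.12594541519165223 109.32634592056274
w3 blk [(np.float64(80.75), np.int64(410)), (np.float64(81.44), np.int64(457)), (np.float64(81.38), np.int64(457)), (np.float64(81.46), np.int64(449))] partition [(np.float64(85.22), np.int64(202)), (np.float64(85.19), np.int64(200)), (np.float64(85.3), np.int64(196))] medblk [(np.float64(81.42), np.int64(1176)), (np.float64(81.48), np.int64(1166))]
w4 blk [(np.float64(81.52), np.int64(781)), (np.float64(81.72), np.int64(780)), (np.float64(82.06), np.int64(776)), (np.float64(82.36), np.int64(780))] partition [(np.float64(85.22), np.int64(369)), (np.float64(85.3), np.int64(369)), (np.float64(85.38), np.int64(361))] medblk [(np.float64(81.42), np.int64(2171)), (np.float64(81.49), np.int64(2117))]
w5 blk [(np.float64(81.64), np.int64(781)), (np.float64(82.09), np.int64(782)), (np.float64(82.59), np.int64(780)), (np.float64(83.02), np.int64(788))] partition [(np.float64(85.27), np.int64(366)), (np.float64(85.35), np.int64(367)), (np.floa
[... 832 characters left out ...]
2/148', '114:82/64', '116:81/67', '118:81/70', '120:82/76'] [-51.3  11.3]
254 ['92:86/235', '94:85/235', '96:85/235', '98:86/234', '100:85/233', '102:84/182', '104:84/139', '106:81/138', '108:81/232', '110:81/232', '112:247/233', '114:82/110', '116:82/107', '118:82/102', '120:82/99'] [-53.   -1.1]
278 ['92:85/235', '94:86/236', '96:85/236', '98:85/236', '100:85/236', '102:85/235', '104:86/236', '106:85/161', '108:82/118', '110:81/118', '112:81/233', '114:81/234', '116:82/93', '118:82/92', '120:82/95'] [-54.8 -14. ]
206 269 334 [24.4 22.1] [54.1 23.1]
215 269 333 [24.3 17.6] [53.8 18.7]
225 267 333 [23.3 12.5] [54.  13.8]
232 267 332 [23.2  8.9] [53.6 10.2]
240 267 332 [23.2  4.8] [53.8  6.2]
```

The block had been lifted about 1.4 mm at that end. It now sits level (81.4–81.6 mm along its top), flush against the wall, and held with about 14 N. Handing in.

```bash
python3 -c "
from h import *
s=bot.state(); print(s['time'],s['wrist_force'],s['grip_force']); print(bot.sign_off())"
```

```text
12.325 [14.28688336 -0.16615878  2.44197882] 109.32634592056274
the job is handed in; nothing more can be done
None
```

The job is handed in at 12.3 s: the spacer is still gripped and holds the short block (middle bay) level and flush against the contact wall with about 14 N. I did not move the other two blocks or anything else on the bench.

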